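Release the tea box and trap it as it pops out

TASK

Push the paddle of the tea-box dispenser down with one fingertip, with the other finger waiting in the mouth of the lane two to five centimetres in front of the box, so that the box, when its spring shoots it forward, runs against that finger and is trapped before it slides away out of the lane. Finish while holding: one finger keeps the paddle down and the other keeps the box stopped in the lane. Do not pinch or lift the box, and leave the things round about where they stand.

Things in the scene. Friction and masses are not known exactly. Their poses are not given: they have to be found in the camera images.
- dispenser: white fixed tray with an open lane facing the robot. Origin: on the work surface, middle of the lane's width, at the line of the stop bar. x: along the lane, away from the mouth (the box pops out towards -x); y: across; z up. Lane 78 mm wide inside, side walls 6 mm thick with tops at z = 46 mm; spring housing behind the box to x = 200 mm, 62 mm high. The paddle is beside the mouth on the -y side
- paddle (a joint): travel in m of the release paddle and stop bar (one piece): 0 up, 0.016 fully down, an end stop. The spring takes 2.7 N at the top and 3.7 N at the bottom, plus up to about 5 N of friction from the box leaning on the bar. From about 0.011 on the box is free. It springs back up when let go, even under the box. Stop bar: across the lane, dispenser x -7 to 0 mm, 11 mm above the lane floor
- paddle_top (a point): centre of the paddle's flat ribbed metal top, 54 mm along the lane (dispenser x -63 to -9 mm) by 50 mm across (y -99 to -50 mm), 70 mm above the work surface when up, 54 mm when fully down; collar round it 48 mm high. Down, it is still higher than the lane walls: a second finger level with it is 38 mm above the lane floor and 35 mm below the box's top
- pusher (a joint): travel in m of the spring pusher behind the box: 0 back, box waiting; grows to at most 0.15 as it pushes the box out. It pushes with about 5 to 6 N all the way, damped: the freed box moves at roughly 50 to 100 mm/s and, if nothing stops it, leaves the mouth within about 2 s
- lane_mouth (a point): middle of the front edge of the lane floor, at dispenser x = -86 mm; the floor is 16 mm above the work surface
- tea_centre (a point): centre of the tea box: cardboard, 135 mm long (along the lane), 72 mm wide, 75 mm tall, about 0.2 kg, loose on the lane floor. At the start at dispenser x = 69 mm, 55 mm above the work surface, so its front face is at x = 1 mm, just behind the stop bar, and its top at about 91 mm
- tea_box: the same tea box; origin at the centre of its underside, z up
- salt: clear salt shaker with a grey-white top, 44 mm across, 90 mm tall; stands loose nearby; origin at the centre of its underside
- spice: spice jar with a yellow cap, 45 mm across, 100 mm tall; stands loose nearby; origin at the centre of its underside
- mill: dark wooden pepper mill, 58 mm across, 135 mm tall; stands loose nearby; origin at the centre of its underside
- timer: wind-up kitchen timer, 63 mm across, 60 mm tall; stands loose nearby; origin at the centre of its underside
- jar: small glass jar with a black lid, 51 mm across, 66 mm tall; stands loose nearby; origin at the centre of its underside
There are look-alikes about, which are no part of the job. There is more than one size of the tea_box; the job needs the larger.

How it is judged:
On the way, in this order (a step that is already met when the one before it is completed fails the run):
1. a finger pushes the paddle down (value of joint paddle above 0.008 m and contact force between the fingers and paddle above 0.3 N).
2. the box has popped forward and is stopped by a finger in the lane, the paddle still held down (x of tea_centre in the frame of dispenser between -0.006 and 0.062 m and contact force between the fingers and tea_box above 0.3 N and contact force between the fingers and paddle above 0.3 N and value of joint paddle above 0.01 m and linear speed of tea_box below 0.015 m/s), for 0.3 s.
At the end, for the whole second after the job is handed in: The robot is still holding: fingers touch the paddle (over 0.3 N), which is at least 10 mm down, and fingers touch the tea box (over 0.3 N), which has popped forward by 7 to 75 mm, is at rest, stands upright within 0.12 rad and rests on the lane floor (all of step 2 and angle between tea_box's own z axis and vertical below 0.12 rad and z of tea_centre in the frame of dispenser between 0.048 and 0.062 m); the arm keeps its last pose, push and grip.
It fails at once if the box slides away out of the lane (more than 85 mm forward) (x of tea_centre in the frame of dispenser below -0.016 m).
It fails at once if the box is lifted by more than 15 mm (z of tea_centre in the frame of dispenser above 0.07 m).
It fails at once if the box is pinched or pressed hard (over 25 N) (contact force between the fingers and tea_box above 25 N).
It fails at once if a thing standing round about is moved by more than 25 mm (distance of any of salt, spice, mill, timer, jar from where it was at the start of the episode above 0.025 m).
It also fails if it takes over 32 s, if anything falls off the work surface, if the arm or the gripper's body presses on something with over 40 N, if the wrist force passes 120 N, or if a joint passes its speed limit or range.

ROBOT

A 6-joint arm with a two-finger parallel gripper is mounted at the origin on a cart in front of the work surface, level with it; the furniture and walls round the work are solid. World frame = base frame: x ahead of the robot, y to its left, z up, the work surface at z = 0. Lengths are in m, angles in rad, forces in N, time in s.
With the tool pointing down it reaches from about 0.4 to 0.825 m from the base axis. Payload 7 kg.
Tool frame: the origin (TCP) lies where the fingers leave the gripper's body, on its centre line; the fingertips stand 73 mm ahead of it and the grasp point (between the pads) lies 54 mm ahead of it (robot.tip_extent is the distance from the TCP to the fingertips, in m); z points along the fingers, y is the line along which they close (so a half turn about z gives the same grasp; the last joint's range is limited). The gripper opens to 85 mm and grips with 20 to 120 N. Pads are 22 mm wide; open, the fingers measure 114 mm over their backs; the gripper's body (76 mm by 85 mm) begins 54 mm behind the grasp point. The pads swing forward as they close: fully open they stand 13 mm farther back than shut.
Start: joints at [-0.898, 0.359, 0.012, 0, -1.224, -0.288], TCP at [0.253, -0.626, 0.304] pointing down, gripper open.
Joint ranges: [-3.07, 3.07], [-1.43, 2.12], [-1.02, 1.25], [-3.03, 1.67], [-3.05, -0], [-3.03, 3.03]. Speed limits (rad/s): [2.39, 2.39, 3.01, 3.14, 3.14, 3.14].

INTERFACE

Orientations are given as a rotation vector (axis times angle).
In Python, from plant import robot, move_gripper, inverse_kinematics, eyes, hand_in, regions_of, mark_of gives the robot as it stands. The module is installed in compiled form; this text tells all that it offers. Calls block until the motion is done:
- robot.move_pose(position, orientation): joint-space move of the TCP to a pose.
- robot.servo_line(position, frame=None, v=0.15, force_limit=None): straight line of the TCP; frame=None keeps the orientation; v is the mean speed in m/s. With force_limit (N) it stops when the force on the tool has changed by that much, and returns True; else False.
- robot.move_joints(angles): joint-space move.
- move_gripper(opening, effort=None): finger opening in m; effort is the grip in N (None keeps the last); returns when the fingers have stopped.
- robot.hold(seconds).
- inverse_kinematics(position, orientation): joint angles nearest the present ones, or None.
- robot.read_state(): the state.
- eyes.capture(name): name is "scene" or "top"; returns the picture (384x512x3 uint8, red, green, blue); there is no depth.
- eyes.camera_model(name): a dict with "fov_y" (degrees; the focal length in pixels is half the picture's height over the tangent of half this angle, whatever the lens; pixels are square), "cx", "cy" (the principal point, pixels), "R" (3x3) and "t" (3): a world point X has camera coordinates R X + t. Camera axes: x right, y down, z forward; pixel columns grow to the right and rows downward; lengths in m; the calibration is good to about 2 mm. A picture is of the moment at which its call begins. camera_model takes no time and is no camera call.
A pose or a line that the arm cannot do raises robot.PlanningError and nothing moves.
- hand_in(): hands the job in; it is judged then, once.
Trained networks look in the newest picture that a camera, given by its name, has taken for a name from the list of things; names that differ only in an ending like _2 or _b are one class to them, and where a whole thing is asked for, a point or a joint stands for the part that bears it (a point fixed in the world has none). Each returns a list of dicts, best first, with "p" (0 to 1); they miss things now and then, are a little off and sometimes report something else, mostly with a low value. They report only what shows in the picture. A call takes as long as a camera call. They do not tell look-alikes from the thing itself.
- regions_of(camera, thing): "mask" (384x512 bool, what is visible of it) and "location" ([column, row] as shares, 0 to 1, of the picture: columns of its width, rows of its height, amid what is visible of it).
- mark_of(camera, thing): "location" ([column, row] as shares, 0 to 1, of the picture: columns of its width, rows of its height: a listed point, or the origin of a listed thing).
The state is a dict: "t": time; "qpos": joint angles; "dq": joint speeds; "joint_efforts": joint torques, N m; "eef_pos": TCP position; "ee_rot": TCP orientation; "wrist_force": force on the tool from outside, world axes, zero at the start; "ft_torque": the same for the moment, N m; "opening": finger opening in m; "gripper_force": force on a finger pad.
Only numpy, scipy, OpenCV 4.12 (cv2) and the standard library are available. Lean on these libraries where they do the work, as an engineer would, in place of code of your own. Each camera call takes 0.05 s, during which the arm holds its last target. There are 200 camera calls.

## Working session

There is one attempt and no reset: what is moved stays moved. The work goes in short steps, each a Python script; the robot and the scene stay as the last script left them, time stands still between calls to the robot, and variables do not carry over. Pictures are saved under pics/ and viewed, at most 10 in all, crops included, and the job is handed in when it is done.

```bash
mkdir -p pics; cat > h.py <<'E'
import numpy as np, cv2
from plant import robot, move_gripper, inverse_kinematics, eyes, hand_in, regions_of, mark_of
def f_of(m): return 192/np.tan(np.radians(m["fov_y"])/2)
def ray(cam,px):
    m=eyes.camera_model(cam); f=f_of(m); R=np.array(m["R"]); t=np.array(m["t"])
    d=R.T@np.array([(px[0]-m["cx"])/f,(px[1]-m["cy"])/f,1.]); return -R.T@t,d
def at_z(cam,px,z):
    c,d=ray(cam,px); return c+d*(z-c[2])/d[2]
def proj(cam,X):
    m=eyes.camera_model(cam); p=np.array(m["R"])@np.array(X)+np.array(m["t"]); f=f_of(m)
    return np.array([m["cx"]+f*p[0]/p[2],m["cy"]+f*p[1]/p[2]])
E
python3 - <<'E'
from h import *
np.set_printoptions(precision=3,suppress=True)
for c in("scene","top"):
    im=eyes.capture(c); cv2.imwrite(f"pics/{c}0.png",cv2.resize(im[:,:,::-1],(800,600)))
    m=eyes.camera_model(c); print(c,m)
    for th,z in(("paddle_top",.07),("lane_mouth",.016),("tea_centre",.055),("dispenser",0),("tea_box",.016),("salt",0),("spice",0),("mill",0),("timer",0),("jar",0)):
        for r in mark_of(c,th)[:3]:
            px=np.array(r["location"])*[512,384]; print(th,round(r["p"],2),px,at_z(c,px,z))
s=robot.read_state(); print(s)
E
```

```text
scene {'fov_y': 42.283863668094966, 'cx': 250.1546799286445, 'cy': 188.57132320714112, 'R': array([[-0.513, -0.858, -0.022],
       [-0.375,  0.247, -0.893],
       [ 0.772, -0.45 , -0.449]]), 't': array([0.306, 0.285, 1.043])}
paddle_top 0.85 [280.781 192.115] [ 0.524 -0.062  0.07 ]
lane_mouth 0.74 [286.515 228.403] [ 0.421 -0.012  0.016]
lane_mouth 0.32 [238.182 245.414] [0.419 0.142 0.016]
tea_centre 0.78 [238.08  201.408] [0.567 0.057 0.055]
tea_centre 0.69 [165.581 198.682] [0.698 0.227 0.055]
dispenser 0.91 [256.922 222.989] [0.513 0.027 0.   ]
tea_box 0.79 [162.918 205.286] [0.734 0.225 0.016]
tea_box 0.77 [240.998 210.086] [0.579 0.042 0.016]
salt 0.94 [237.875 241.805] [0.456 0.123 0.   ]
spice 0.86 [210.176 231.398] [0.545 0.161 0.   ]
mill 0.3 [238.899 197.683] [ 0.677 -0.007  0.   ]
timer 0.3 [214.016 229.094] [0.55  0.147 0.   ]
top {'fov_y': 57.73889110249021, 'cx': 259.40867184555594, 'cy': 193.80769276278625, 'R': array([[-0.008, -1.   , -0.003],
       [-0.998,  0.008, -0.057],
       [ 0.057,  0.002, -0.998]]), 't': array([0.045, 0.578, 1.109])}
paddle_top 0.84 [295
[... 411 characters left out ...]
t 0.46 [229.683 231.014] [0.459 0.138 0.   ]
spice 0.51 [228.813 195.61 ] [ 0.574  0.141 -0.   ]
mill 0.65 [282.317 175.718] [ 0.638 -0.035  0.   ]
timer 0.79 [348.211 258.317] [ 0.367 -0.246  0.   ]
jar 0.66 [352.205 205.709] [ 0.538 -0.263  0.   ]
{'t': 1.1, 'qpos': array([-0.898,  0.359,  0.012,  0.   , -1.224, -0.288]), 'dq': array([ 0.   ,  0.   ,  0.001, -0.   , -0.   , -0.   ]), 'joint_efforts': array([  0.002, -58.301,  29.367,   6.942,  -0.001,  -0.   ]), 'eef_pos': array([ 0.253, -0.626,  0.304]), 'ee_rot': array([ 0.601, -3.084, -0.   ]), 'wrist_force': array([-1.245,  0.257,  0.203]), 'ft_torque': array([0.025, 0.012, 0.064]), 'gripper_force': 0.0, 'opening': 0.08540369825468179}
```

View pics/scene0.png

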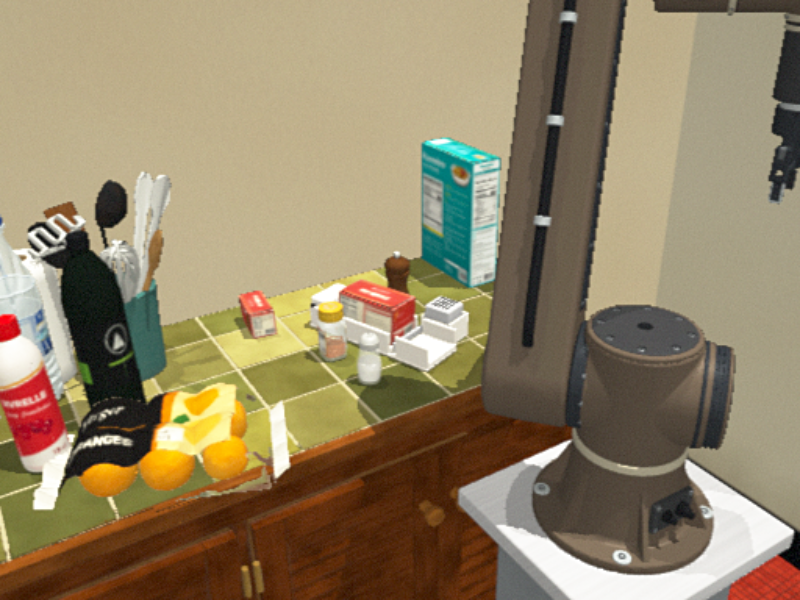

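View pics/top0.png

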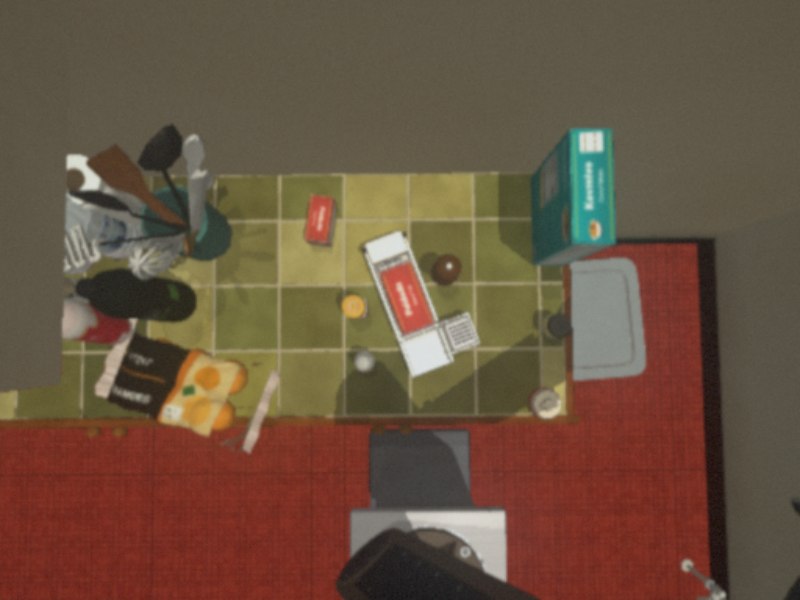

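The scene picture shows the dispenser with the larger tea box at (378,305), the paddle at (445,310) and the mill at (397,270). The smaller look-alike box stands free at (258,313). In the top picture, the dispenser's box is at (407,300) and the look-alike at (320,220). I choose the box in the tray. The salt shaker is at (363,360) and the spice jar at (353,305) in the top picture, and both are clear of the work. Next I fit the dispenser's pose and check it with an overlay.

```bash
cat > fit.py <<'E'
from h import *
from scipy.optimize import least_squares
P={"paddle_top":(-.036,-.0745,.07),"lane_mouth":(-.086,0,.016),"tea_centre":(.069,0,.055),"dispenser":(0,0,0),"tea_box":(.069,0,.016)}
def W(q,p):
    c,s=np.cos(q[2]),np.sin(q[2]); return np.array([q[0]+c*p[0]-s*p[1],q[1]+s*p[0]+c*p[1],p[2]])
def fit(ob): # (cam, point, px)
    return least_squares(lambda q:np.concatenate([proj(c,W(q,p))-px for c,p,px in ob]),[.52,.01,.35],loss="soft_l1",f_scale=1.5)
def overlay(cam,q,half,k,name,box=0):
    im=eyes.capture(cam)[:,:,::-1]; c=proj(cam,W(q,(.04,0,.05))); A=np.array([[k,0,k*(half[0]-c[0])],[0,k,k*(half[1]-c[1])]])
    v=cv2.warpAffine(im,A,(2*half[0]*k,2*half[1]*k),flags=cv2.INTER_CUBIC)
    def poly(x0,x1,y0,y1,z,col):
        pts=np.array([A[:,:2]@proj(cam,W(q,p))+A[:,2] for p in((x0,y0,z),(x1,y0,z),(x1,y1,z),(x0,y1,z))])
        cv2.polylines(v,[pts.round().astype(int)],True,col,1)
    poly(-.063,-.009,-.099,-.05,.07,(255,0,0)); poly(.0015-box,.1365-box,-.036,.036,.091,(0,255,0)); poly(-.086,.2,-.045,.045,.016,(255,0,255)); 
    return v
E
python3 - <<'E'
from fit import *
ob=[]
for c in("scene","top"):
    eyes.capture(c)
    for th,p in P.items():
        g=np.array([proj(c,W([.52,.01,.35],p))])
        R=[np.array(r["location"])*[512,384] for r in mark_of(c,th)]
        R=[r for r in R if np.linalg.norm(r-g)<15]
        if R: ob.append((c,p,R[0]))
s=fit(ob);print(s.x,s.fun.round(1)); np.save("q.npy",s.x)
cv2.imwrite("pics/ov1.png",np.hstack([overlay("top",s.x,(50,65),4,""),overlay("scene",s.x,(50,65),4,"")]))
E
```

```text
[0.52028544 0.01703002 0.34183274] [ 0.6  1.3  0.1 -1.9 -0.6  0.1  3.7 -3.2  0.4  0.8 -0.2  1.1 -0.1 -3.
 -2.5 -0.8 -1.   4.7  0.4 -1.2]
```

View pics/ov1.png

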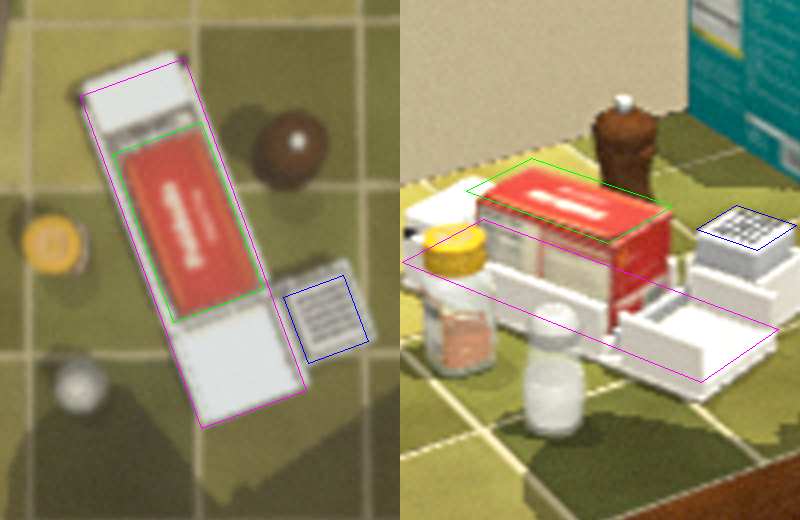

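The top overlay fits to about 3 mm: paddle at (326,319), box at (188,222), mouth edge at (255,408). The scene overlay agrees to a few pixels. That is accurate enough to set out, so I go above the place, passing wide of the cereal box.

```bash
cat >> fit.py <<'E'
from scipy.spatial.transform import Rotation as Ro
def pose(q,xd,yd,ztip,sg=1):
    p=W(q,(xd,yd,ztip+robot.tip_extent)); y=sg*np.array([-np.sin(q[2]),np.cos(q[2]),0]); z=np.array([0,0,-1.]); x=np.cross(y,z)
    return p,Ro.from_matrix(np.c_[x,y,z]).as_rotvec()
E
python3 - <<'E'
from fit import *
q=np.load("q.npy"); print(robot.tip_extent)
opt=[]
for sg in(1,-1):
    p,o=pose(q,-.041,-.030,.12,sg); j=inverse_kinematics(p,o); print(sg,p,j)
    if j is not None: opt.append((abs(j[5]),sg))
sg=min(opt)[1]
p,o=pose(q,-.041,-.030,.12,sg)
robot.move_pose([.36,-.26,.30],o)
robot.move_pose(p,o)
move_gripper(.076,20)
s=robot.read_state(); print(s["t"],s["eef_pos"],p,s["opening"],s["wrist_force"],s["qpos"])
np.save("sg.npy",sg)
cv2.imwrite("pics/ov2.png",np.hstack([overlay("top",q,(50,65),4,""),overlay("scene",q,(50,65),4,"")]))
E
```

```text
0.0726
1 [ 0.49171405 -0.02497802  0.1926    ] [ 0.34940153  0.16542142 -0.53522252  0.         -0.87015238 -1.57836512]
-1 [ 0.49171405 -0.02497802  0.1926    ] [ 3.49401532e-01  1.65421419e-01 -5.35222524e-01  4.44089210e-16
 -8.70152384e-01  1.56322753e+00]
5.225 [ 0.49166577 -0.02579674  0.19310192] [ 0.49171405 -0.02497802  0.1926    ] 0.07587629639113262 [ 0.27537128 -0.63183885 -0.48488024] [ 3.47744928e-01  1.64357056e-01 -5.35171352e-01  7.85352117e-06
 -8.70302875e-01  1.56342027e+00]
```

View pics/ov2.png

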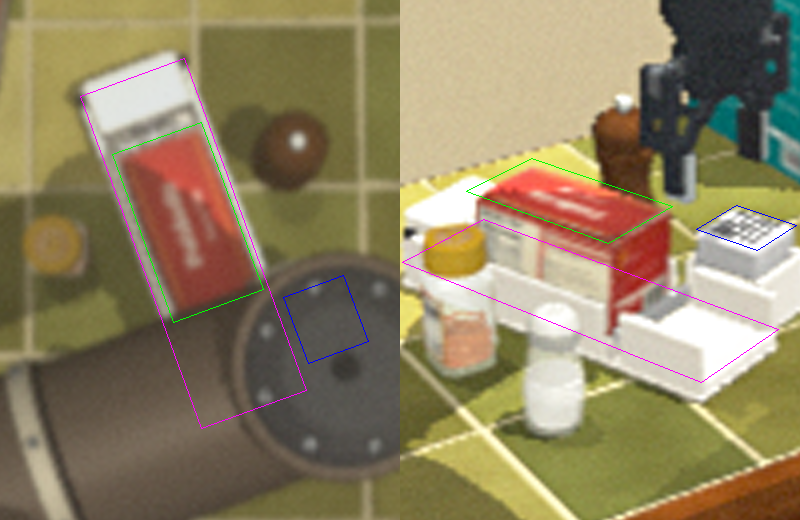

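The gripper is above the mouth. In the scene half, the lane finger's tip is at (680,195) and the paddle finger's tip at (755,170). Nothing is touching. I descend to just above the paddle and check with the expected tip outlines drawn in.

```bash
python3 - <<'E'
from fit import *
q=np.load("q.npy"); sg=int(np.load("sg.npy"))
p,o=pose(q,-.041,-.030,.082,sg)
hit=robot.servo_line(p,v=.08,force_limit=6)
s=robot.read_state(); print(hit,s["t"],s["eef_pos"]-p,s["wrist_force"])
im=eyes.capture("scene")[:,:,::-1]; c=proj("scene",W(q,(-.03,-.03,.06))); k=10
A=np.array([[k,0,400-k*c[0]],[0,k,300-k*c[1]]])
v=cv2.warpAffine(im,A,(800,600),flags=cv2.INTER_CUBIC)
def poly(x0,x1,y0,y1,z,col):
    pts=np.array([A[:,:2]@proj("scene",W(q,p))+A[:,2] for p in((x0,y0,z),(x1,y0,z),(x1,y1,z),(x0,y1,z))]); cv2.polylines(v,[pts.round().astype(int)],True,col,1)
for y in(-.075,.015): poly(-.052,-.030,y-.007,y+.007,.082,(0,255,255))
poly(-.063,-.009,-.099,-.05,.07,(255,0,0)); poly(-.086,.0,-.039,.039,.016,(255,0,255)); poly(-.086,0,-.039,.039,.046,(0,255,0))
cv2.imwrite("pics/ov3.png",v)
E
```

```text
False 5.95 [1.75070760e-04 3.88024704e-05 7.16203776e-05] [0.4885258  0.34407366 0.39661685]
```

View pics/ov3.png

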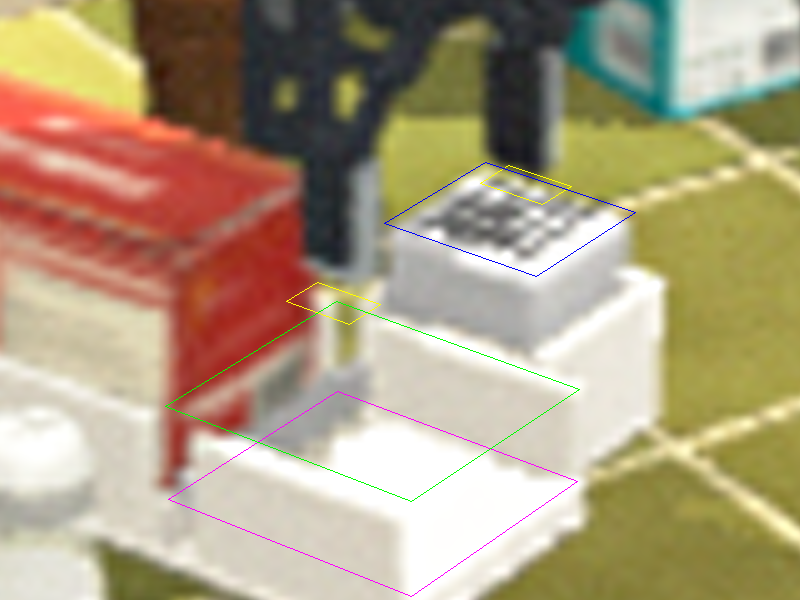

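The tips are at (335,278) in the lane mouth and (525,175) over the paddle. They sit about 5 mm higher than nominal because the open pads stand back, and laterally they match the outlines. The lane finger is about 3 cm in front of the box. Now I press down to the end stop under a force limit.

```bash
python3 - <<'E'
from fit import *
q=np.load("q.npy"); sg=int(np.load("sg.npy"))
p,o=pose(q,-.041,-.030,.040,sg)
hit=robot.servo_line(p,v=.03,force_limit=16)
s=robot.read_state(); print(hit,s["t"],s["eef_pos"][2]-robot.tip_extent,s["wrist_force"])
robot.hold(1.0)
s=robot.read_state(); print(s["t"],s["eef_pos"][2]-robot.tip_extent,s["wrist_force"],s["ft_torque"],s["opening"],s["gripper_force"])
im=eyes.capture("scene")[:,:,::-1]; c=proj("scene",W(q,(-.03,-.03,.06))); k=10
A=np.array([[k,0,400-k*c[0]],[0,k,300-k*c[1]]])
cv2.imwrite("pics/ov4.png",cv2.warpAffine(im,A,(800,600),flags=cv2.INTER_CUBIC))
E
```

```text
True 7.1667 0.0441329391691692 [-4.06181973  2.0426222  10.99824014]
8.1667 0.044180809757413494 [-3.15607194  1.28269175 10.55967581] [0.25149287 1.21284165 0.10429262] 0.07638449670696663 6.76624373649247
```

View pics/ov4.png

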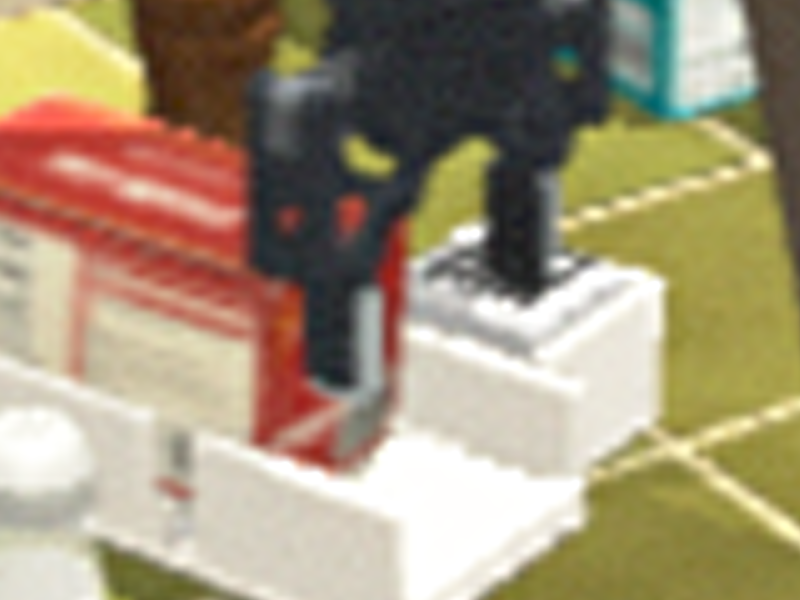

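The box has popped forward about 34 mm. Its front edge moved from (170,270) to (260,350), and it now rests against the lane finger at (340,385). The other finger holds the paddle down at (525,290), level with its collar. The forces are steady: about 10.6 N vertical, well above the spring's 3.7 N, so the paddle is on its end stop. I hand in.

```bash
python3 -c "
from h import *
s=robot.read_state();print(s['t'],s['wrist_force']);print(hand_in())"
```

```text
8.2167 [-3.72456581  1.87082746 11.74283143]
the job is handed in; nothing more can be done
None
```

The job is handed in, with one finger holding the paddle down at what reads as its end stop and the other stopping the tea box about 34 mm forward in the lane; `hand_in` returned no verdict.

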